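# Grade chestnuts with a slotted sieve at the snack stall

### The job

Pick up the slotted sieve by its bridge handle and, holding it level over the big empty metal pan, shake it side to side until both small chestnuts have dropped through into the pan. Then put the sieve, with the large chestnut still in it, back down flat on the bare bench, clear of the pan, and let go.

Things in the scene. Friction and masses are not known exactly. Their poses are not given: they have to be found in the camera images.
- sieve_handle (a point): Centre of the sieve's wooden bridge handle: a bar along x, 138 long, 14 wide (y), 22 high, free all round, over the sieve's middle, 100 above its underside. x along the handle, z up. The sieve (dark steel, about 0.45 kg) is an open box 146 (x) by 186 (y), walls 45 high; its 3 thick floor has three slots along x, 34 wide, at y = -67, 0, 67, and solid strips between, 33 wide.
- pan: Empty deep rectangular catering pan of bright metal, fixed on the bench, 265 (x) by 325 (y) by 65 high, walls 3 thick; the rim stands out a further 10 on every side. Origin at the centre of its underside, on the bench; x and y along its sides, z up. The sieve fits over it, within its outline, with room to shake.
- small_a_mid (a point): Middle (half-way up) of one small brown chestnut, 26 across, 22 high, flat underneath, 10 g. At first it lies on a solid strip of the sieve's floor. Carried gently it stays put; brisk shaking along the sieve's y (20 to 30 either way at 0.1 to 0.35 m/s, sharp reversals, several strokes) moves it into a slot and it falls through.
- small_b_mid (a point): Middle (half-way up) of the other small brown chestnut in the sieve, the same as the first, on the other strip.
- large_mid (a point): Middle (half-way up) of the large brown chestnut in the sieve, 42 across, 38 high, flat underneath, 28 g. It is too large for the slots and stays in the sieve if that is kept level.

How it is judged:
By the outcome, as a careful person would: the job done as asked, in the order asked, and still so for the second after the job is handed in, with the robot touching nothing.
It also fails if it takes over 61 s, if anything falls off the work surface, if the arm or the gripper's body presses on something with over 40 N, if the wrist force passes 120 N, or if a joint passes its speed limit or range.

### The arm

A 7-joint arm with a two-finger parallel gripper is mounted at the origin on the work surface. World frame = base frame: x ahead of the robot, y to its left, z up, the work surface at z = 0. Lengths are in m, angles in rad, forces in N, time in s.
With the tool pointing down it reaches from about 0.425 to 0.875 m from the base axis. Payload 9.9 kg.
Tool frame: the origin (TCP) lies midway between the tips of the shut fingers; the grasp point (between the pads) lies 19 mm behind it; z points along the fingers, y is the line along which they close (so a half turn about z gives the same grasp; the last joint's range is limited). The gripper opens to 85 mm and grips with 20 to 120 N. Pads are 22 mm wide; open, the fingers measure 114 mm over their backs; the gripper's body (76 mm by 85 mm) begins 54 mm behind the grasp point. The pads swing forward as they close: fully open they stand 13 mm farther back than shut.
Start: joints at [-1.234, 0.576, 0.025, 1.437, -0.015, 1.129, -0.057], TCP at [0.276, 0.616, 0.231] pointing down, gripper open.
Joint ranges: [-2.76, 2.76], [-0.34, 2.15], [-1.52, 1.57], [0.19, 2.46], [-1.09, 4.23], [0.17, 1.99], [-2.82, 2.82]. Speed limits (rad/s): [2.22, 2.22, 3.01, 3.01, 3.14, 3.14, 3.14].

### API

Orientations are given as a rotation vector (axis times angle).
In Python, from rig import r gives the robot as it stands.
- The arm moves only by the tool carry_out, never from a script. Its argument "increments" is a list of rows, each an object of numbers: "tx", "ty", "tz": the shift along the tool's x, y, z in cm; "rx", "ry", "rz": the turn, a rotation vector about the tool's x, y, z in degrees; "claw": the opening, from -1 (shut) to 1 (fully open). A call has 1 to 12 rows; each row shifts and turns the commanded pose from where the row before left it, along the tool's axes as they then stand; what a row does not reach is not made up. A row lasts 1/8 s, in which the tool goes at most 62.5 mm and 10.7 degrees, less where a joint would pass 70% of its speed; a pose out of reach is approached as far as the arm can. A call with a gripper value outside its range is refused whole. The fingers move at their own pace and stop on an object; "grip_force" is the grip in N (left out, the last holds). Time passes only in rows, so rows that do not move let the fingers close. It gives the time, the measured TCP pose, the force, the opening and the grip force at its end, in the units of the state.
- r.observe(): the state, without advancing time (a new reading comes with each control period).
- r.camera(name): name is "scene" or "top"; returns the picture (400x640x3 uint8, red, green, blue); there is no depth.
- r.calibration(name): a dict with "intrinsics" (3x3 intrinsics, pixels), "position" and "orientation" of the camera in the world. Camera axes: x right, y down, z forward; pixel columns grow to the right and rows downward; lengths in m; the calibration is good to about 2 mm. A picture is of the moment at which its call begins. calibration takes no time and is no camera call.
- r.finish_job(): hands the job in; it is judged then, once.
The state is a dict: "t": time; "qpos": joint angles; "qvel": joint speeds; "joint_efforts": joint torques, N m; "eef_pos": TCP position; "ee_rot": TCP orientation; "wrist_force": force on the tool from outside, world axes, zero at the start; "wrist_torque": the same for the moment, N m; "opening": finger opening in m; "grip_force": force on a finger pad.
Only numpy, scipy, OpenCV 4.12 (cv2) and the standard library are available. Lean on these libraries where they do the work, as an engineer would, in place of code of your own. Each camera call takes 0.05 s, during which the arm holds its last target. There are 200 camera calls.

## Working session

There is one attempt and no reset: what is moved stays moved. The work goes in short steps, Python scripts to look and compute and a tool call to move; the robot and the scene stay as the last step left them, time stands still between calls to the robot, and variables do not carry over. Pictures are saved under pics/ and viewed, at most 10 in all, crops included, and the job is handed in when it is done.

Besides the shell and the picture viewer there is one more tool, called as name(argument=value, ...) on one line, values as JSON. carry_out: Moves the arm, as the interface text tells. Its arguments: {"type":"object","properties":{"increments":{"type":"array","items":{"type":"object","properties":{"tx":{"type":"number"},"ty":{"type":"number"},"tz":{"type":"number"},"rx":{"type":"number"},"ry":{"type":"number"},"rz":{"type":"number"},"claw":{"type":"number"}}}},"grip_force":{"type":"number"}},"required":["increments"]}

```bash
mkdir -p pics; python3 - <<'E'
from rig import r
import cv2,numpy as np
for n in("scene","top"):
    im=r.camera(n); cv2.imwrite(f"pics/{n}0.png",im[:,:,::-1])
    c=r.calibration(n); print(n,{k:np.round(v,4).tolist() for k,v in c.items()})
s=r.observe(); print(s['t'],s['eef_pos'],s['ee_rot'],s['opening'],s['wrist_force'])
E
```

```text
scene {'intrinsics': [[380.1717, 0.0, 317.6682], [0.0, 380.1717, 194.7852], [0.0, 0.0, 1.0]], 'position': [0.7457, -0.2632, 0.6622], 'orientation': [-2.4393, -0.8463, 0.2532]}
top {'intrinsics': [[505.4859, 0.0, 307.7529], [0.0, 505.4859, 194.8307], [0.0, 0.0, 1.0]], 'position': [0.4699, 0.0044, 0.9913], 'orientation': [-2.1816, 2.1769, -0.0641]}
0.1 [0.27551744 0.61575112 0.23051835] [-6.56015710e-01 -3.07201046e+00  2.32945847e-03] 0.08544691361424767 [ 0.10865131 -0.0625981   1.0433908 ]
```

View pics/scene0.png

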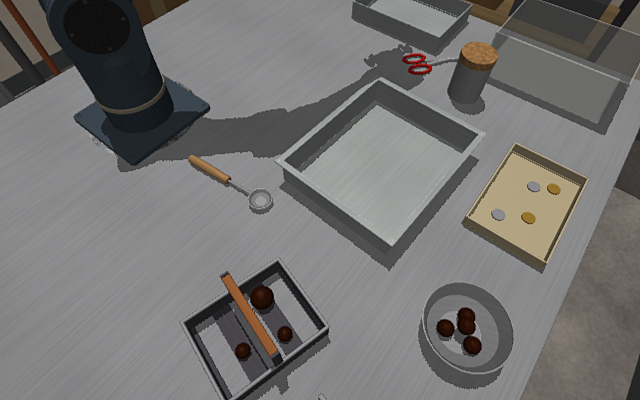

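View pics/top0.png

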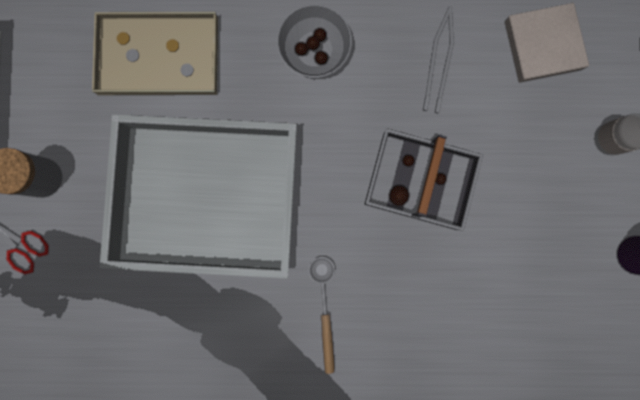

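The top view shows the pan at about (200,196) and the sieve at about (422,180). Its handle runs from (440,138) to (424,214). The large chestnut is at (399,195) and the small ones at (408,160) and (441,179).

```bash
cat > h.py <<'E'
from rig import r
import cv2,numpy as np
from scipy.spatial.transform import Rotation as R
def ray(n,px,z):
    c=r.calibration(n); px=np.atleast_2d(np.array(px,float))
    d=np.c_[px,np.ones(len(px))]@np.linalg.inv(c['intrinsics']).T@R.from_rotvec(c['orientation']).as_matrix().T
    p=np.array(c['position']); return p+d*((z-p[2])/d[:,2])[:,None]
def handle(n,im,roi):
    x0,y0,x1,y1=roi; h=cv2.cvtColor(im,cv2.COLOR_RGB2HSV)
    m=cv2.inRange(h,(5,100,90),(20,255,255)); k=np.zeros_like(m); k[y0:y1,x0:x1]=m[y0:y1,x0:x1]
    c=max(cv2.findContours(k,0,1)[0],key=cv2.contourArea); return cv2.minAreaRect(c)
E
python3 - <<'E'
from h import *
im=cv2.imread("pics/top0.png")[:,:,::-1].copy()
b=handle("top",im,(400,120,470,230)); print(b)
q=ray("top",cv2.boxPoints(b),.111); print(q.round(4), q.mean(0))
im2=cv2.imread("pics/scene0.png")[:,:,::-1].copy()
b=handle("scene",im2,(200,250,300,370)); print(b); q=ray("scene",cv2.boxPoints(b),.108); print(q.round(4),q.mean(0))
print("pan",ray("top",[[112,117],[297,123],[289,276],[102,266]],.065).round(4))
print("sieve rim",ray("top",[[387,129],[479,154],[462,229],[366,204]],.045).round(4))
print("chest",ray("top",[[408,160],[441,179],[399,195]],.015).round(3))
print(R.from_rotvec(r.observe()['ee_rot']).as_matrix().round(3))
E
```

```text
((431.87957763671875, 175.23281860351562), (7.619912147521973, 77.16583251953125), 14.826481819152832)
[[ 0.5038 -0.1768  0.111 ]
 [ 0.6348 -0.213   0.111 ]
 [ 0.6314 -0.2258  0.111 ]
 [ 0.5005 -0.1895  0.111 ]] [ 0.56763779 -0.20127885  0.111     ]
((249.352783203125, 314.27874755859375), (91.36734771728516, 9.979619979858398), 57.90740966796875)
[[ 0.4988 -0.1888  0.108 ]
 [ 0.5028 -0.1748  0.108 ]
 [ 0.6358 -0.2126  0.108 ]
 [ 0.6313 -0.2249  0.108 ]] [ 0.56717882 -0.20024535  0.108     ]
pan [[0.6809 0.3818 0.065 ]
 [0.6696 0.0363 0.065 ]
 [0.388  0.0497 0.065 ]
 [0.4048 0.3918 0.065 ]]
sieve rim [[ 0.6624 -0.1333  0.045 ]
 [ 0.6148 -0.3055  0.045 ]
 [ 0.4741 -0.271   0.045 ]
 [ 0.5203 -0.0929  0.045 ]]
chest [[ 0.608 -0.178  0.015]
 [ 0.571 -0.241  0.015]
 [ 0.539 -0.16   0.015]]
[[-0.913  0.408 -0.001]
 [ 0.408  0.913 -0.001]
 [ 0.    -0.002 -1.   ]]
```

carry_out(increments=[{"tx": -3.75, "ty": -3.92, "claw": 1}, {"tx": -3.75, "ty": -3.92}, {"tx": -3.75, "ty": -3.92}, {"tx": -3.75, "ty": -3.92}, {"tx": -3.75, "ty": -3.92}, {"tx": -3.75, "ty": -3.92}, {"tx": -3.75, "ty": -3.92}, {"tx": -3.75, "ty": -3.92}, {"tx": -3.75, "ty": -3.92}, {"tx": -3.75, "ty": -3.92}, {"tx": -3.75, "ty": -3.92}, {"tx": -3.75, "ty": -3.92}])

```text
invalid input at $.increments[0]: expected keys tx, ty, tz, rx, ry, rz, claw
```

carry_out(increments=[{"tx": -3.75, "ty": -3.92}, {"tx": -3.75, "ty": -3.92}, {"tx": -3.75, "ty": -3.92}, {"tx": -3.7, "ty": -3.9}, {"rz": -8.6}, {"tz": 4}, {}])

```text
invalid input at $.increments[0]: expected keys tx, ty, tz, rx, ry, rz, claw
```

```bash
cat >> h.py <<'E'
def rel(p):
    s=r.observe(); M=R.from_rotvec(s['ee_rot']).as_matrix()
    return (M.T@(np.array(p)-s['eef_pos'])*100).round(2)
def st():
    s=r.observe(); print(s['t'],s['eef_pos'].round(4),s['wrist_force'].round(1),s['opening'],s['grip_force']); print(R.from_rotvec(s['ee_rot']).as_matrix().round(3))
E
python3 - <<'E'
from h import *
st(); print(rel([.5675,-.201,.081]))
im=r.camera("scene"); cv2.imwrite("pics/s1.png",im[:,:,::-1])
E
```

```text
0.1 [0.2755 0.6158 0.2305] [ 0.1 -0.1  1. ] 0.08544691361424767 0.0
[[-0.913  0.408 -0.001]
 [ 0.408  0.913 -0.001]
 [ 0.    -0.002 -1.   ]]
[-60.01 -62.6   15.05]
```

View pics/s1.png

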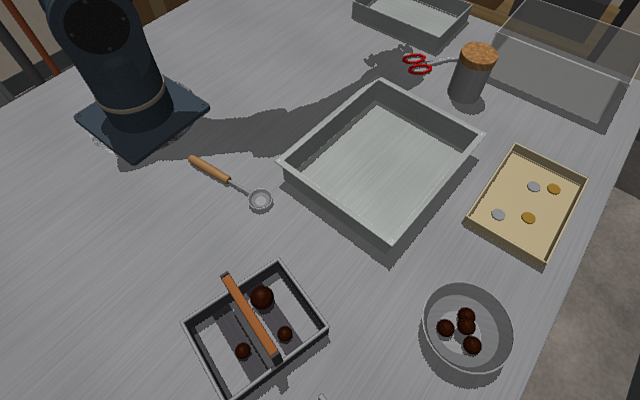

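All keys are needed in each row. The picture is unchanged because nothing has moved.

carry_out(increments=[{"tx": -3.75, "ty": -3.92, "tz": 0, "rx": 0, "ry": 0, "rz": 0, "claw": 1}, {"tx": -3.75, "ty": -3.92, "tz": 0, "rx": 0, "ry": 0, "rz": 0, "claw": 1}, {"tx": -3.75, "ty": -3.92, "tz": 0, "rx": 0, "ry": 0, "rz": 0, "claw": 1}, {"tx": -3.75, "ty": -3.92, "tz": 0, "rx": 0, "ry": 0, "rz": 0, "claw": 1}, {"tx": -3.75, "ty": -3.92, "tz": 0, "rx": 0, "ry": 0, "rz": 0, "claw": 1}, {"tx": -3.75, "ty": -3.92, "tz": 0, "rx": 0, "ry": 0, "rz": 0, "claw": 1}, {"tx": -3.75, "ty": -3.92, "tz": 0, "rx": 0, "ry": 0, "rz": 0, "claw": 1}, {"tx": -3.75, "ty": -3.92, "tz": 0, "rx": 0, "ry": 0, "rz": 0, "claw": 1}, {"tx": -3.75, "ty": -3.92, "tz": 0, "rx": 0, "ry": 0, "rz": 0, "claw": 1}, {"tx": -3.75, "ty": -3.92, "tz": 0, "rx": 0, "ry": 0, "rz": 0, "claw": 1}, {"tx": -3.75, "ty": -3.92, "tz": 0, "rx": 0, "ry": 0, "rz": 0, "claw": 1}, {"tx": -3.75, "ty": -3.92, "tz": 0, "rx": 0, "ry": 0, "rz": 0, "claw": 1}])

```text
t: 1.65
eef_pos: [0.4947, 0.0013, 0.2314]
ee_rot: [0.656, 3.072, 0.0]
wrist_force: [0.6, 1.3, -0.0]
opening: 0.0854
grip_force: 0.0
```

carry_out(increments=[{"tx": -3.75, "ty": -3.92, "tz": 0, "rx": 0, "ry": 0, "rz": 0, "claw": 1}, {"tx": -3.75, "ty": -3.92, "tz": 0, "rx": 0, "ry": 0, "rz": 0, "claw": 1}, {"tx": -3.75, "ty": -3.92, "tz": 0, "rx": 0, "ry": 0, "rz": 0, "claw": 1}, {"tx": -3.7, "ty": -3.9, "tz": 0, "rx": 0, "ry": 0, "rz": 0, "claw": 1}, {"tx": 0, "ty": 0, "tz": 0, "rx": 0, "ry": 0, "rz": -8.6, "claw": 1}, {"tx": 0, "ty": 0, "tz": 4, "rx": 0, "ry": 0, "rz": 0, "claw": 1}, {"tx": 0, "ty": 0, "tz": 0, "rx": 0, "ry": 0, "rz": 0, "claw": 1}])

```text
t: 2.52
eef_pos: [0.565, -0.2005, 0.1889]
ee_rot: [-0.424, -3.107, -0.001]
wrist_force: [-1.0, 1.6, 1.3]
opening: 0.0855
grip_force: 0.0
```

```bash
python3 - <<'E'
from h import *
st(); print(rel([.5675,-.201,.081]))
im=r.camera("scene"); cv2.imwrite("pics/s2.png",im[:,:,::-1])
E
```

```text
2.525 [ 0.565  -0.2005  0.1889] [-1.   1.6  1.3] 0.0854661933443832 0.0
[[-0.963  0.268 -0.005]
 [ 0.268  0.963  0.002]
 [ 0.006  0.    -1.   ]]
[-0.32  0.02 10.79]
```

View pics/s2.png

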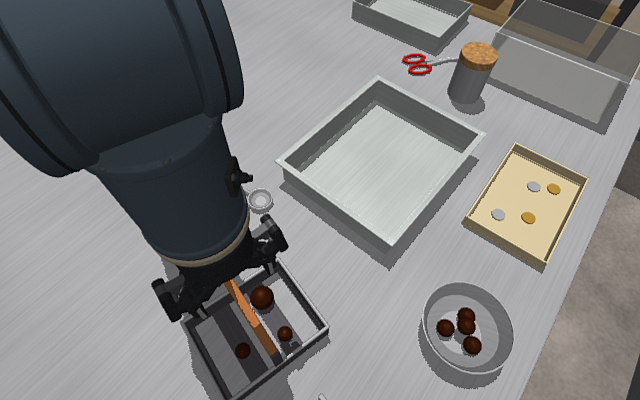

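The open fingers (row about 290) straddle the bridge handle, which runs from (228,280) to (272,350). I'll descend and grip.

carry_out(increments=[{"tx": -0.3, "ty": 0, "tz": 3, "rx": 0, "ry": 0, "rz": 0, "claw": 1}, {"tx": 0, "ty": 0, "tz": 3, "rx": 0, "ry": 0, "rz": 0, "claw": 1}, {"tx": 0, "ty": 0, "tz": 3, "rx": 0, "ry": 0, "rz": 0, "claw": 1}, {"tx": 0, "ty": 0, "tz": 1.8, "rx": 0, "ry": 0, "rz": 0, "claw": 1}, {"tx": 0, "ty": 0, "tz": 0, "rx": 0, "ry": 0, "rz": 0, "claw": 1}, {"tx": 0, "ty": 0, "tz": 0, "rx": 0, "ry": 0, "rz": 0, "claw": -1}, {"tx": 0, "ty": 0, "tz": 0, "rx": 0, "ry": 0, "rz": 0, "claw": -1}, {"tx": 0, "ty": 0, "tz": 0, "rx": 0, "ry": 0, "rz": 0, "claw": -1}, {"tx": 0, "ty": 0, "tz": 0, "rx": 0, "ry": 0, "rz": 0, "claw": -1}, {"tx": 0, "ty": 0, "tz": 0, "rx": 0, "ry": 0, "rz": 0, "claw": -1}, {"tx": 0, "ty": 0, "tz": 0, "rx": 0, "ry": 0, "rz": 0, "claw": -1}, {"tx": 0, "ty": 0, "tz": 0, "rx": 0, "ry": 0, "rz": 0, "claw": -1}], grip_force=90)

```text
t: 4.08
eef_pos: [0.5698, -0.2021, 0.0839]
ee_rot: [0.424, 3.112, -0.0]
wrist_force: [-2.6, 0.7, 5.5]
opening: 0.0121
grip_force: 88.9
```

```bash
python3 - <<'E'
from h import *
st()
E
```

```text
4.075 [ 0.5698 -0.2021  0.0839] [-2.6  0.7  5.5] 0.012115361430294416 88.86847257614136
[[-0.964  0.268  0.001]
 [ 0.268  0.964 -0.   ]
 [-0.001 -0.    -1.   ]]
```

carry_out(increments=[{"tx": 0, "ty": 0, "tz": -0.4, "rx": 0, "ry": 0, "rz": 0, "claw": -1}, {"tx": 0, "ty": 0, "tz": -0.8, "rx": 0, "ry": 0, "rz": 0, "claw": -1}, {"tx": 0, "ty": 0, "tz": -1.2, "rx": 0, "ry": 0, "rz": 0, "claw": -1}, {"tx": 0, "ty": 0, "tz": -1.2, "rx": 0, "ry": 0, "rz": 0, "claw": -1}, {"tx": 0, "ty": 0, "tz": -1.2, "rx": 0, "ry": 0, "rz": 0, "claw": -1}, {"tx": 0, "ty": 0, "tz": -1.2, "rx": 0, "ry": 0, "rz": 0, "claw": -1}, {"tx": 0, "ty": 0, "tz": -1.2, "rx": 0, "ry": 0, "rz": 0, "claw": -1}, {"tx": 0, "ty": 0, "tz": -1.2, "rx": 0, "ry": 0, "rz": 0, "claw": -1}, {"tx": 0, "ty": 0, "tz": -1.2, "rx": 0, "ry": 0, "rz": 0, "claw": -1}, {"tx": 0, "ty": 0, "tz": -0.8, "rx": 0, "ry": 0, "rz": 0, "claw": -1}, {"tx": 0, "ty": 0, "tz": -0.4, "rx": 0, "ry": 0, "rz": 0, "claw": -1}, {"tx": 0, "ty": 0, "tz": 0, "rx": 0, "ry": 0, "rz": 0, "claw": -1}])

```text
t: 5.58
eef_pos: [0.5697, -0.2019, 0.1914]
ee_rot: [0.424, 3.113, -0.0]
wrist_force: [-0.7, -0.1, -6.1]
opening: 0.0128
grip_force: 87.8
```

```bash
python3 - <<'E'
from h import *
st()
im=r.camera("scene"); cv2.imwrite("pics/s3.png",im[:,:,::-1])
E
```

```text
5.575 [ 0.5697 -0.2019  0.1914] [-0.7 -0.1 -6.1] 0.012758139305466924 87.78972387313843
[[-0.964  0.267  0.   ]
 [ 0.267  0.964 -0.   ]
 [-0.    -0.    -1.   ]]
```

View pics/s3.png

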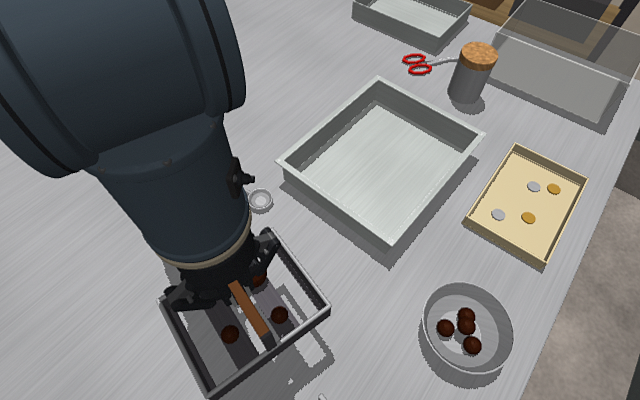

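The sieve is lifted level, with the small chestnuts at (230,334) and (280,315) and the large one at (258,280), all still inside. Next I'll carry it gently to the pan.

carry_out(increments=[{"tx": 0.14, "ty": 0.38, "tz": 0, "rx": 0, "ry": 0, "rz": 0, "claw": -1}, {"tx": 0.28, "ty": 0.75, "tz": 0, "rx": 0, "ry": 0, "rz": 0, "claw": -1}, {"tx": 0.41, "ty": 1.13, "tz": 0, "rx": 0, "ry": 0, "rz": 0, "claw": -1}, {"tx": 0.55, "ty": 1.5, "tz": 0, "rx": 0, "ry": 0, "rz": 0, "claw": -1}, {"tx": 0.69, "ty": 1.88, "tz": 0, "rx": 0, "ry": 0, "rz": 0, "claw": -1}, {"tx": 0.69, "ty": 1.88, "tz": 0, "rx": 0, "ry": 0, "rz": 0, "claw": -1}, {"tx": 0.69, "ty": 1.88, "tz": 0, "rx": 0, "ry": 0, "rz": 0, "claw": -1}, {"tx": 0.69, "ty": 1.88, "tz": 0, "rx": 0, "ry": 0, "rz": 0, "claw": -1}, {"tx": 0.69, "ty": 1.88, "tz": 0, "rx": 0, "ry": 0, "rz": 0, "claw": -1}, {"tx": 0.69, "ty": 1.88, "tz": 0, "rx": 0, "ry": 0, "rz": 0, "claw": -1}, {"tx": 0.69, "ty": 1.88, "tz": 0, "rx": 0, "ry": 0, "rz": 0, "claw": -1}, {"tx": 0.69, "ty": 1.88, "tz": 0, "rx": 0, "ry": 0, "rz": 0, "claw": -1}])

```text
t: 7.12
eef_pos: [0.5534, -0.0009, 0.1913]
ee_rot: [0.424, 3.113, 0.0]
wrist_force: [-0.0, 0.3, -5.9]
opening: 0.0125
grip_force: 87.8
```

carry_out(increments=[{"tx": 0.69, "ty": 1.88, "tz": 0, "rx": 0, "ry": 0, "rz": 0, "claw": -1}, {"tx": 0.69, "ty": 1.88, "tz": 0, "rx": 0, "ry": 0, "rz": 0, "claw": -1}, {"tx": 0.69, "ty": 1.88, "tz": 0, "rx": 0, "ry": 0, "rz": 0, "claw": -1}, {"tx": 0.69, "ty": 1.88, "tz": 0, "rx": 0, "ry": 0, "rz": 0, "claw": -1}, {"tx": 0.69, "ty": 1.88, "tz": 0, "rx": 0, "ry": 0, "rz": 0, "claw": -1}, {"tx": 0.69, "ty": 1.88, "tz": 0, "rx": 0, "ry": 0, "rz": 0, "claw": -1}, {"tx": 0.69, "ty": 1.88, "tz": 0, "rx": 0, "ry": 0, "rz": 0, "claw": -1}, {"tx": 0.69, "ty": 1.88, "tz": 0, "rx": 0, "ry": 0, "rz": 0, "claw": -1}, {"tx": 0.69, "ty": 1.88, "tz": 0, "rx": 0, "ry": 0, "rz": 0, "claw": -1}, {"tx": 0.55, "ty": 1.5, "tz": 0, "rx": 0, "ry": 0, "rz": 0, "claw": -1}, {"tx": 0.41, "ty": 1.13, "tz": 0, "rx": 0, "ry": 0, "rz": 0, "claw": -1}, {"tx": 0.28, "ty": 0.75, "tz": 0, "rx": 0, "ry": 0, "rz": 0, "claw": -1}])

```text
t: 8.62
eef_pos: [0.5359, 0.2139, 0.1912]
ee_rot: [-0.424, -3.113, 0.0]
wrist_force: [-0.3, -0.4, -5.6]
opening: 0.0123
grip_force: 87.9
```

carry_out(increments=[{"tx": 0.14, "ty": 0.38, "tz": 0, "rx": 0, "ry": 0, "rz": 0, "claw": -1}, {"tx": 0, "ty": 0, "tz": 0, "rx": 0, "ry": 0, "rz": -1, "claw": -1}, {"tx": 0, "ty": 0, "tz": 0, "rx": 0, "ry": 0, "rz": -2, "claw": -1}, {"tx": 0, "ty": 0, "tz": 0, "rx": 0, "ry": 0, "rz": -2, "claw": -1}, {"tx": 0, "ty": 0, "tz": 0, "rx": 0, "ry": 0, "rz": -2, "claw": -1}, {"tx": 0, "ty": 0, "tz": 0, "rx": 0, "ry": 0, "rz": -2, "claw": -1}, {"tx": 0, "ty": 0, "tz": 0, "rx": 0, "ry": 0, "rz": -2, "claw": -1}, {"tx": 0, "ty": 0, "tz": 0, "rx": 0, "ry": 0, "rz": -1, "claw": -1}, {"tx": 0, "ty": 0, "tz": 0, "rx": 0, "ry": 0, "rz": 0, "claw": -1}])

```text
t: 9.75
eef_pos: [0.5357, 0.2173, 0.1913]
ee_rot: [0.096, 3.14, 0.0]
wrist_force: [-1.3, 0.3, -6.0]
opening: 0.0124
grip_force: 87.9
```

```bash
python3 - <<'E'
from h import *
st(); print(rel([.536,.215,.169]))
im=r.camera("scene"); cv2.imwrite("pics/s4.png",im[:,:,::-1])
E
```

```text
9.75 [0.5357 0.2173 0.1913] [-1.3  0.3 -6. ] 0.01237214807831603 87.85753011703491
[[-0.998  0.061  0.   ]
 [ 0.061  0.998  0.   ]
 [-0.     0.    -1.   ]]
[-0.05 -0.23  2.23]
```

View pics/s4.png

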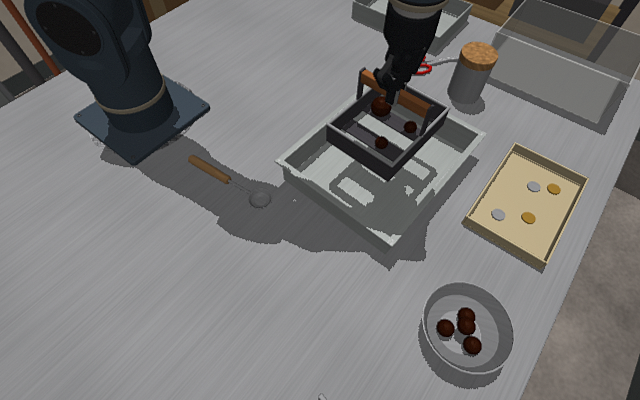

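The sieve is centred over the pan with all three chestnuts aboard: smalls at (381,143) and (410,127), large at (381,105). I'll lower it 2 cm and shake.

carry_out(increments=[{"tx": 0, "ty": -0.1, "tz": 0.5, "rx": 0, "ry": 0, "rz": 0, "claw": -1}, {"tx": 0, "ty": -0.1, "tz": 1, "rx": 0, "ry": 0, "rz": 0, "claw": -1}, {"tx": 0, "ty": 0, "tz": 0.5, "rx": 0, "ry": 0, "rz": 0, "claw": -1}, {"tx": 0, "ty": 2.5, "tz": 0, "rx": 0, "ry": 0, "rz": 0, "claw": -1}, {"tx": 0, "ty": -2.5, "tz": 0, "rx": 0, "ry": 0, "rz": 0, "claw": -1}, {"tx": 0, "ty": -2.5, "tz": 0, "rx": 0, "ry": 0, "rz": 0, "claw": -1}, {"tx": 0, "ty": 2.5, "tz": 0, "rx": 0, "ry": 0, "rz": 0, "claw": -1}, {"tx": 0, "ty": 2.5, "tz": 0, "rx": 0, "ry": 0, "rz": 0, "claw": -1}, {"tx": 0, "ty": -2.5, "tz": 0, "rx": 0, "ry": 0, "rz": 0, "claw": -1}, {"tx": 0, "ty": -2.5, "tz": 0, "rx": 0, "ry": 0, "rz": 0, "claw": -1}, {"tx": 0, "ty": 2.5, "tz": 0, "rx": 0, "ry": 0, "rz": 0, "claw": -1}, {"tx": 0, "ty": 0, "tz": 0, "rx": 0, "ry": 0, "rz": 0, "claw": -1}])

```text
t: 11.3
eef_pos: [0.5353, 0.2187, 0.1712]
ee_rot: [0.09, 3.14, 0.003]
wrist_force: [-0.9, 0.4, -5.8]
opening: 0.0124
grip_force: 89.3
```

carry_out(increments=[{"tx": 0, "ty": 2.5, "tz": 0, "rx": 0, "ry": 0, "rz": 0, "claw": -1}, {"tx": 0, "ty": -2.5, "tz": 0, "rx": 0, "ry": 0, "rz": 0, "claw": -1}, {"tx": 0, "ty": -2.5, "tz": 0, "rx": 0, "ry": 0, "rz": 0, "claw": -1}, {"tx": 0, "ty": 2.5, "tz": 0, "rx": 0, "ry": 0, "rz": 0, "claw": -1}, {"tx": 0, "ty": 2.5, "tz": 0, "rx": 0, "ry": 0, "rz": 0, "claw": -1}, {"tx": 0, "ty": -2.5, "tz": 0, "rx": 0, "ry": 0, "rz": 0, "claw": -1}, {"tx": 0, "ty": -2.5, "tz": 0, "rx": 0, "ry": 0, "rz": 0, "claw": -1}, {"tx": 0, "ty": 2.5, "tz": 0, "rx": 0, "ry": 0, "rz": 0, "claw": -1}, {"tx": 0, "ty": 0, "tz": 0, "rx": 0, "ry": 0, "rz": 0, "claw": -1}, {"tx": 0, "ty": 0, "tz": 0, "rx": 0, "ry": 0, "rz": 0, "claw": -1}])

```text
t: 12.55
eef_pos: [0.5353, 0.2159, 0.1711]
ee_rot: [-0.094, -3.14, 0.0]
wrist_force: [0.1, 0.1, -5.7]
opening: 0.0128
grip_force: 89.7
```

```bash
python3 - <<'E'
from h import *
st()
a=r.camera("scene")[40:270,260:500]; b=r.camera("top")[90:300,90:330]
im=np.hstack([cv2.resize(a,(400,400)),cv2.resize(b,(400,400))]); cv2.imwrite("pics/s5.png",im[:,:,::-1])
E
```

```text
12.55 [0.5353 0.2159 0.1711] [ 0.1  0.1 -5.7] 0.012838403384737056 89.71581101417542
[[-0.998  0.06  -0.   ]
 [ 0.06   0.998 -0.   ]
 [ 0.    -0.    -1.   ]]
```

View pics/s5.png

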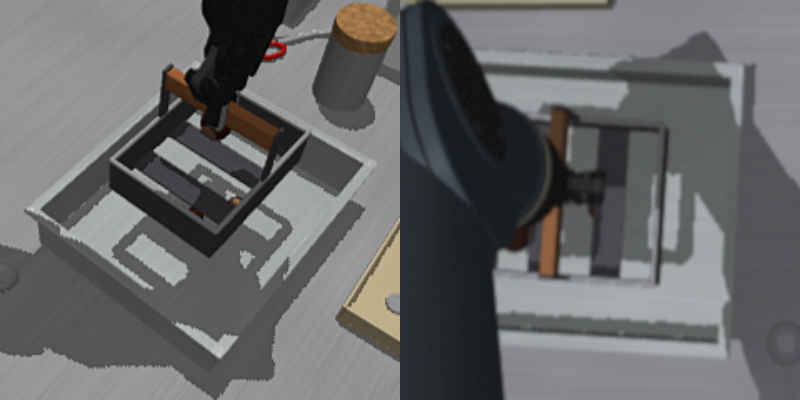

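In the left half, the large chestnut is at (215,130). Small brown patches show at (237,200) and (197,210), maybe through the slots. I'll check those by casting rays.

```bash
python3 - <<'E'
from h import *
for n,(x0,y0,x1,y1) in (("scene",(260,40,500,270)),("top",(90,90,330,300))):
    im=r.camera(n); h=cv2.cvtColor(im,cv2.COLOR_RGB2HSV)
    m=cv2.inRange(h,(0,110,15),(14,255,255)); k=np.zeros_like(m); k[y0:y1,x0:x1]=m[y0:y1,x0:x1]
    _,_,s,c=cv2.connectedComponentsWithStats(k)
    for a,b in zip(s[1:],c[1:]):
        if a[4]>5: print(n,a,b.round(),"pan",ray(n,b,.014)[0,:2].round(3),"sieve",ray(n,b,.102)[0,:2].round(3))
    cv2.imwrite(f"pics/raw_{n}.png",im[:,:,::-1])
a=cv2.imread("pics/raw_scene.png")[90:190,320:450]
b=cv2.imread("pics/raw_top.png")[140:260,140:260]
cv2.imwrite("pics/s6.png",np.hstack([cv2.resize(a,(450,400),interpolation=2),cv2.resize(b,(350,400),interpolation=2)]))
E
```

```text
scene [418  63  14  12  78] [425.  69.] pan [0.459 0.551] sieve [0.498 0.441]
scene [359  79  68  48 758] [394. 105.] pan [0.468 0.388] sieve [0.505 0.299]
scene [373 160   9   5  20] [377. 162.] pan [0.531 0.217] sieve [0.56  0.152]
top [180 148  11  26 183] [185. 158.] pan [0.611 0.256] sieve [0.598 0.234]
top [174 197  13  37 337] [180. 216.] pan [0.498 0.264] sieve [0.495 0.241]
top [204 197   2   5   9] [205. 199.] pan [0.532 0.217] sieve [0.526 0.198]
top [156 210  11  11  63] [162. 215.] pan [0.5   0.299] sieve [0.497 0.272]
```

View pics/s6.png

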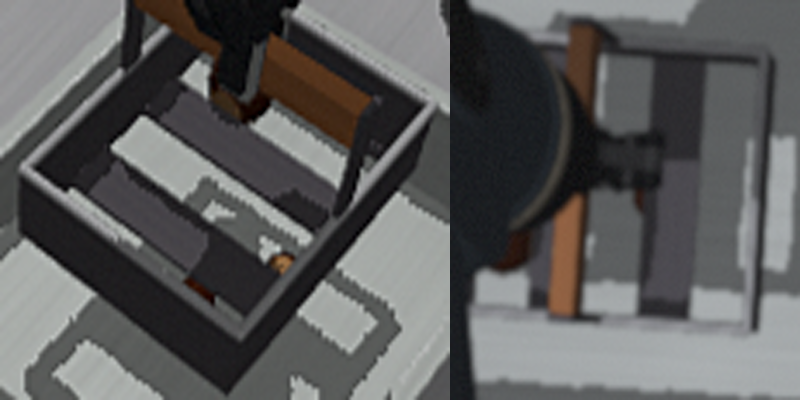

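One small chestnut triangulates to the pan floor at about (0.531, 0.217). The second, the lit spot at (282,262) in the crop, seems to be below the middle slot. I'll raise the sieve straight up to see the pan better.

carry_out(increments=[{"tx": 0, "ty": 0, "tz": -0.4, "rx": 0, "ry": 0, "rz": 0, "claw": -1}, {"tx": 0, "ty": 0, "tz": -0.8, "rx": 0, "ry": 0, "rz": 0, "claw": -1}, {"tx": 0, "ty": 0, "tz": -1.2, "rx": 0, "ry": 0, "rz": 0, "claw": -1}, {"tx": 0, "ty": 0, "tz": -1.2, "rx": 0, "ry": 0, "rz": 0, "claw": -1}, {"tx": 0, "ty": 0, "tz": -1.2, "rx": 0, "ry": 0, "rz": 0, "claw": -1}, {"tx": 0, "ty": 0, "tz": -1.2, "rx": 0, "ry": 0, "rz": 0, "claw": -1}, {"tx": 0, "ty": 0, "tz": -0.8, "rx": 0, "ry": 0, "rz": 0, "claw": -1}, {"tx": 0, "ty": 0, "tz": -0.4, "rx": 0, "ry": 0, "rz": 0, "claw": -1}, {"tx": 0, "ty": 0, "tz": 0, "rx": 0, "ry": 0, "rz": 0, "claw": -1}])

```text
t: 13.88
eef_pos: [0.5356, 0.2153, 0.2434]
ee_rot: [0.096, 3.14, 0.0]
wrist_force: [-0.6, 0.2, -6.0]
opening: 0.0124
grip_force: 89.7
```

```bash
python3 - <<'E'
from h import *
st()
im=r.camera("scene"); cv2.imwrite("pics/s7.png",cv2.resize(im[20:260,270:490],(550,600),interpolation=2)[:,:,::-1])
E
```

```text
13.875 [0.5356 0.2153 0.2434] [-0.6  0.2 -6. ] 0.012445298479782893 89.70915198326111
[[-0.998  0.061  0.   ]
 [ 0.061  0.998  0.   ]
 [-0.     0.    -1.   ]]
```

View pics/s7.png

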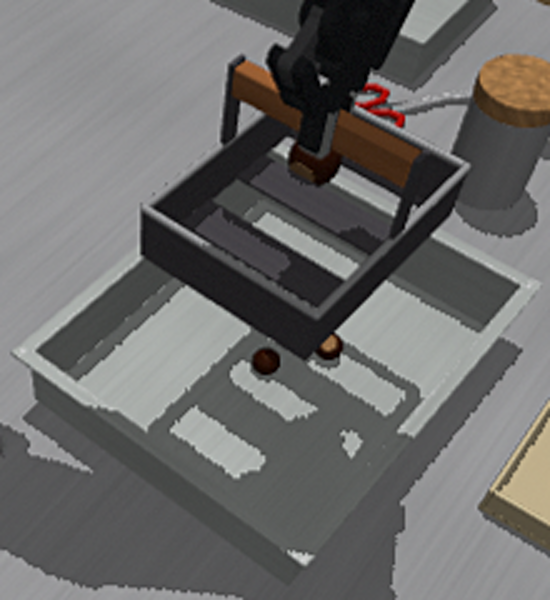

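Both small chestnuts lie in the pan at (266,361) and (330,346), and the large one is still in the sieve at (313,165). Now I'll carry the sieve back to the bare bench.

carry_out(increments=[{"tx": -0.05, "ty": -0.4, "tz": 0, "rx": 0, "ry": 0, "rz": 0, "claw": -1}, {"tx": -0.1, "ty": -0.8, "tz": 0, "rx": 0, "ry": 0, "rz": 0, "claw": -1}, {"tx": -0.14, "ty": -1.2, "tz": 0, "rx": 0, "ry": 0, "rz": 0, "claw": -1}, {"tx": -0.19, "ty": -1.6, "tz": 0, "rx": 0, "ry": 0, "rz": 0, "claw": -1}, {"tx": -0.24, "ty": -2, "tz": 0, "rx": 0, "ry": 0, "rz": 0, "claw": -1}, {"tx": -0.24, "ty": -2, "tz": 0, "rx": 0, "ry": 0, "rz": 0, "claw": -1}, {"tx": -0.24, "ty": -2, "tz": 0, "rx": 0, "ry": 0, "rz": 0, "claw": -1}, {"tx": -0.24, "ty": -2, "tz": 0, "rx": 0, "ry": 0, "rz": 0, "claw": -1}, {"tx": -0.24, "ty": -2, "tz": 0, "rx": 0, "ry": 0, "rz": 0, "claw": -1}, {"tx": -0.24, "ty": -2, "tz": 0, "rx": 0, "ry": 0, "rz": 0, "claw": -1}, {"tx": -0.24, "ty": -2, "tz": 0, "rx": 0, "ry": 0, "rz": 0, "claw": -1}, {"tx": -0.24, "ty": -2, "tz": 0, "rx": 0, "ry": 0, "rz": 0, "claw": -1}])

```text
t: 15.42
eef_pos: [0.5472, 0.0127, 0.2433]
ee_rot: [0.096, 3.14, -0.0]
wrist_force: [0.2, 0.2, -5.7]
opening: 0.0124
grip_force: 89.7
```

carry_out(increments=[{"tx": -0.24, "ty": -2, "tz": 0, "rx": 0, "ry": 0, "rz": 0, "claw": -1}, {"tx": -0.24, "ty": -2, "tz": 0, "rx": 0, "ry": 0, "rz": 0, "claw": -1}, {"tx": -0.24, "ty": -2, "tz": 0, "rx": 0, "ry": 0, "rz": 0, "claw": -1}, {"tx": -0.24, "ty": -2, "tz": 0, "rx": 0, "ry": 0, "rz": 0, "claw": -1}, {"tx": -0.24, "ty": -2, "tz": 0, "rx": 0, "ry": 0, "rz": 0, "claw": -1}, {"tx": -0.24, "ty": -2, "tz": 0, "rx": 0, "ry": 0, "rz": 0, "claw": -1}, {"tx": -0.24, "ty": -2, "tz": 0, "rx": 0, "ry": 0, "rz": 0, "claw": -1}, {"tx": -0.24, "ty": -2, "tz": 0, "rx": 0, "ry": 0, "rz": 0, "claw": -1}, {"tx": -0.24, "ty": -2, "tz": 0, "rx": 0, "ry": 0, "rz": 0, "claw": -1}, {"tx": -0.19, "ty": -1.6, "tz": 0, "rx": 0, "ry": 0, "rz": 0, "claw": -1}, {"tx": -0.14, "ty": -1.2, "tz": 0, "rx": 0, "ry": 0, "rz": 0, "claw": -1}, {"tx": -0.1, "ty": -0.8, "tz": 0, "rx": 0, "ry": 0, "rz": 0, "claw": -1}])

```text
t: 16.92
eef_pos: [0.5599, -0.2036, 0.2432]
ee_rot: [-0.097, -3.14, -0.0]
wrist_force: [-0.2, 0.2, -5.7]
opening: 0.0123
grip_force: 89.7
```

carry_out(increments=[{"tx": -0.05, "ty": -0.4, "tz": 0, "rx": 0, "ry": 0, "rz": 0, "claw": -1}, {"tx": 0, "ty": 0, "tz": 0.4, "rx": 0, "ry": 0, "rz": 0, "claw": -1}, {"tx": 0, "ty": 0, "tz": 0.8, "rx": 0, "ry": 0, "rz": 0, "claw": -1}, {"tx": 0, "ty": 0, "tz": 1.2, "rx": 0, "ry": 0, "rz": 0, "claw": -1}, {"tx": 0, "ty": 0, "tz": 1.2, "rx": 0, "ry": 0, "rz": 0, "claw": -1}, {"tx": 0, "ty": 0, "tz": 1.6, "rx": 0, "ry": 0, "rz": 0, "claw": -1}, {"tx": 0, "ty": 0, "tz": 1.6, "rx": 0, "ry": 0, "rz": 0, "claw": -1}, {"tx": 0, "ty": 0, "tz": 1.6, "rx": 0, "ry": 0, "rz": 0, "claw": -1}, {"tx": 0, "ty": 0, "tz": 1.6, "rx": 0, "ry": 0, "rz": 0, "claw": -1}, {"tx": 0, "ty": 0, "tz": 1.2, "rx": 0, "ry": 0, "rz": 0, "claw": -1}, {"tx": 0, "ty": 0, "tz": 0.8, "rx": 0, "ry": 0, "rz": 0, "claw": -1}, {"tx": 0, "ty": 0, "tz": 0.5, "rx": 0, "ry": 0, "rz": 0, "claw": -1}])

```text
t: 18.42
eef_pos: [0.5602, -0.207, 0.1179]
ee_rot: [0.096, 3.14, -0.0]
wrist_force: [-1.0, -1.4, -5.4]
opening: 0.0124
grip_force: 89.7
```

```bash
python3 - <<'E'
from h import *
st()
E
```

```text
18.425 [ 0.5602 -0.207   0.1179] [-1.  -1.4 -5.4] 0.012388052682914109 89.7186827659607
[[-0.998  0.061  0.   ]
 [ 0.061  0.998 -0.   ]
 [-0.    -0.    -1.   ]]
```

carry_out(increments=[{"tx": 0, "ty": 0, "tz": 0.6, "rx": 0, "ry": 0, "rz": 0, "claw": -1}, {"tx": 0, "ty": 0, "tz": 0.6, "rx": 0, "ry": 0, "rz": 0, "claw": -1}, {"tx": 0, "ty": 0, "tz": 0.6, "rx": 0, "ry": 0, "rz": 0, "claw": -1}, {"tx": 0, "ty": 0, "tz": 0.5, "rx": 0, "ry": 0, "rz": 0, "claw": -1}, {"tx": 0, "ty": 0, "tz": 0.3, "rx": 0, "ry": 0, "rz": 0, "claw": -1}, {"tx": 0, "ty": 0, "tz": 0.2, "rx": 0, "ry": 0, "rz": 0, "claw": -1}, {"tx": 0, "ty": 0, "tz": 0.1, "rx": 0, "ry": 0, "rz": 0, "claw": -1}, {"tx": 0, "ty": 0, "tz": 0.1, "rx": 0, "ry": 0, "rz": 0, "claw": -1}, {"tx": 0, "ty": 0, "tz": 0.1, "rx": 0, "ry": 0, "rz": 0, "claw": -1}, {"tx": 0, "ty": 0, "tz": 0, "rx": 0, "ry": 0, "rz": 0, "claw": -1}])

```text
t: 19.68
eef_pos: [0.5601, -0.207, 0.0873]
ee_rot: [-0.096, -3.14, 0.0]
wrist_force: [0.2, 0.9, -4.1]
opening: 0.0124
grip_force: 89.7
```

carry_out(increments=[{"tx": 0, "ty": 0, "tz": 0.1, "rx": 0, "ry": 0, "rz": 0, "claw": -1}, {"tx": 0, "ty": 0, "tz": 0.1, "rx": 0, "ry": 0, "rz": 0, "claw": -1}, {"tx": 0, "ty": 0, "tz": 0.1, "rx": 0, "ry": 0, "rz": 0, "claw": -1}, {"tx": 0, "ty": 0, "tz": 0, "rx": 0, "ry": 0, "rz": 0, "claw": -1}])

```text
t: 20.18
eef_pos: [0.56, -0.207, 0.0842]
ee_rot: [-0.096, -3.14, -0.0]
wrist_force: [0.2, -0.4, -6.0]
opening: 0.0126
grip_force: 89.7
```

carry_out(increments=[{"tx": 0, "ty": 0, "tz": 0.1, "rx": 0, "ry": 0, "rz": 0, "claw": -1}, {"tx": 0, "ty": 0, "tz": 0.1, "rx": 0, "ry": 0, "rz": 0, "claw": -1}, {"tx": 0, "ty": 0, "tz": 0, "rx": 0, "ry": 0, "rz": 0, "claw": -1}])

```text
t: 20.55
eef_pos: [0.5602, -0.207, 0.0839]
ee_rot: [0.096, 3.139, 0.0]
wrist_force: [-5.6, 3.8, 13.1]
opening: 0.0128
grip_force: 92.7
```

The sieve has touched down, so I'll release and retreat.

carry_out(increments=[{"tx": 0, "ty": 0, "tz": -0.1, "rx": 0, "ry": 0, "rz": 0, "claw": -1}, {"tx": 0, "ty": 0, "tz": 0, "rx": 0, "ry": 0, "rz": 0, "claw": 1}, {"tx": 0, "ty": 0, "tz": 0, "rx": 0, "ry": 0, "rz": 0, "claw": 1}, {"tx": 0, "ty": 0, "tz": 0, "rx": 0, "ry": 0, "rz": 0, "claw": 1}, {"tx": 0, "ty": 0, "tz": 0, "rx": 0, "ry": 0, "rz": 0, "claw": 1}, {"tx": 0, "ty": 0, "tz": 0, "rx": 0, "ry": 0, "rz": 0, "claw": 1}, {"tx": 0, "ty": 0, "tz": -1, "rx": 0, "ry": 0, "rz": 0, "claw": 1}, {"tx": 0, "ty": 0, "tz": -2, "rx": 0, "ry": 0, "rz": 0, "claw": 1}, {"tx": 0, "ty": 0, "tz": -4, "rx": 0, "ry": 0, "rz": 0, "claw": 1}, {"tx": 0, "ty": 0, "tz": -4, "rx": 0, "ry": 0, "rz": 0, "claw": 1}, {"tx": 0, "ty": 0, "tz": -4, "rx": 0, "ry": 0, "rz": 0, "claw": 1}, {"tx": 0, "ty": 0, "tz": 0, "rx": 0, "ry": 0, "rz": 0, "claw": 1}])

```text
t: 22.05
eef_pos: [0.5616, -0.2077, 0.2373]
ee_rot: [0.096, 3.134, -0.003]
wrist_force: [-0.2, 0.2, 0.4]
opening: 0.0854
grip_force: 0.0
```

```bash
python3 - <<'E'
from h import *
st()
im=r.camera("scene"); cv2.imwrite("pics/s8.png",im[:,:,::-1])
E
```

```text
22.05 [ 0.5616 -0.2077  0.2373] [-0.2  0.2  0.4] 0.08542379550450727 0.0
[[-0.998  0.061  0.006]
 [ 0.061  0.998 -0.002]
 [-0.006 -0.001 -1.   ]]
```

View pics/s8.png

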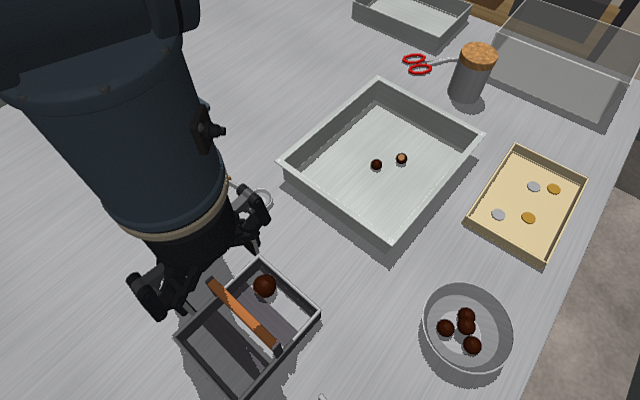

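The sieve sits flat on the bench with the large chestnut inside at (264,285). Both small ones are in the pan at (376,164) and (401,158), and the gripper is clear.

```bash
python3 -c "
from rig import r
print(r.finish_job())"
```

```text
the job is handed in; nothing more can be done
None
```

The job is done and handed in at about 22 s: both small chestnuts are in the pan, and the sieve is released flat on the bare bench, clear of the pan, with the large chestnut still in it.

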